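Load the plant-wall feeder

TASK

Load the plant-wall feeder on the shop counter: take the white feed pod (the round one that tapers to a narrow foot and has a small cap), set it gently foot down in the feeder's round cradle and let go of it. Then swing the hinged clamp all the way down over it, so that the clamp pushes the pod fully home, and leave the clamp closed on it.

Things in the scene. Friction and masses are not known exactly. Their poses are not given: they have to be found in the camera images.
- pod_center (a point): Centre, 40 mm above the underside, of the loose white feed pod (about 120 g), standing upright, z up: round, 80 mm tall. Foot 36 mm wide, widening over 28 mm to a straight band 50 mm wide (28 to 66 mm up: grip it at the centre or a little higher); cap 26 mm wide on top. White look-alikes: a straight jar with a wide 60 mm lid, a square bottle 50 mm wide with the same cap.
- cradle_rim (a point): Centre of the mouth of the grey funnel cradle on the fixed feeder (white base 185x120x29 mm). Rim 70 mm above the counter, 64 mm wide inside, 72 outside. z up, y along the clamp's hinge, x away from the robot to the hinge. On the sprung seat (2.5 to 5 N) a pod's underside is first 18 mm below the rim, its centre 22 above; the closed clamp drives it 14 mm lower: centre 8 above.
- clamp (a joint): Steel clamp angle, rad: 0 closed (arm level over the cradle), 1.57 upright; starts open at 1.6 to 1.85. Hinge axis along the cradle's y, 70 mm from the cradle's centre along its +x, 59 mm above the rim. Stiff hinge: stays where it is left; closing takes about 3 to 7 N at the handle. It meets the pod's cap at about 0.2. Arm 30 mm wide, 10 mm thick.
- clamp_handle (a point): Middle of the clamp's handle: a black round crossbar 14 mm thick, 84 mm long along the hinge axis, at the arm's free end, 125 mm from the hinge axis. About 0.25 m above the counter when open; when closed 129 mm above it, 55 mm from the cradle's centre on the side away from the hinge. Push it from the hinge side over towards the cradle, then down.
Not all that is in view belongs to the job. What is shaped like the part that bears pod_center but blue or brown is not meant.

How it is judged:
By the outcome, as a careful person would: the job done as asked, in the order asked, and still so for the second after the job is handed in, with the robot touching nothing.
It also fails if it takes over 54 s, if anything falls off the work surface, if the arm or the gripper's body presses on something with over 40 N, if the wrist force passes 120 N, or if a joint passes its speed limit or range.

ROBOT

A 6-joint arm with a two-finger parallel gripper is mounted at the origin on the work surface. World frame = base frame: x ahead of the robot, y to its left, z up, the work surface at z = 0. Lengths are in m, angles in rad, forces in N, time in s.
With the tool pointing down it reaches from about 0.3 to 0.825 m from the base axis. Payload 5.4 kg.
Tool frame: the origin (TCP) lies at the very end of the fingers, on their centre line; the grasp point (between the pads) lies 19 mm behind it; z points along the fingers, y is the line along which they close (so a half turn about z gives the same grasp; the last joint's range is limited). The gripper opens to 92 mm and grips with 3 to 60 N. Pads are 20 mm wide; open, the fingers measure 128 mm over their backs; the gripper's body (75 mm by 189 mm) begins 69 mm behind the grasp point.
Start: joints at [1.135, 0.158, 1.597, -0, 1.386, -0.21], TCP at [0.129, 0.56, 0.215] pointing down, gripper open.
Joint ranges: [-2.91, 2.91], [-0.94, 2.29], [0.18, 2.7], [-1.29, 4.43], [0.17, 2.64], [-3, 3]. Speed limits (rad/s): [2.57, 2.57, 3.14, 3.14, 3.14, 3.14].

INTERFACE

Orientations are given as a rotation vector (axis times angle).
In Python, from workcell import bot gives the robot as it stands. Calls block until the motion is done:
- bot.goto(position, orientation): joint-space move of the TCP to a pose.
- bot.line_to(position, rot=None, max_speed=0.15): straight line of the TCP; rot=None keeps the orientation; max_speed is the mean speed in m/s.
- bot.set_joints(angles): joint-space move.
- bot.set_gripper(opening, newtons=None): opening from 0.0 (shut) to 1.0 (fully open); newtons is the grip in N (None keeps the last); returns when the fingers have stopped.
- bot.hold(seconds).
- bot.inverse_kinematics(position, orientation): joint angles nearest the present ones, or None.
- bot.read_camera(name): name is "scene" or "top" or "wrist"; returns a dict with "pixels" (400x640x3 uint8, blue, green, red), "fx", "fy", "cx", "cy" (pixels), "R" (3x3) and "t" (3): a world point X has camera coordinates R X + t. Camera axes: x right, y down, z forward; pixel columns grow to the right and rows downward; lengths in m; the calibration is good to about 2 mm. A picture is of the moment at which its call begins. There is no depth.
A pose or a line that the arm cannot do raises bot.MotionError and nothing moves.
- bot.job_done(): hands the job in; it is judged then, once.
Readings, each from a call of its own:
- bot.current_clock(): time.
- bot.current_joints(): joint angles.
- bot.current_joint_vel(): joint speeds.
- bot.current_effort(): joint torques, N m.
- bot.current_ee_pos(): TCP position.
- bot.current_tool_rot(): TCP orientation.
- bot.current_contact_force(): force on the tool from outside, world axes, zero at the start.
- bot.current_ft_torque(): the same for the moment, N m.
- bot.current_opening(): opening from 0.0 (shut) to 1.0 (fully open).
- bot.current_grip_force(): force on a finger pad.
Only numpy, scipy, OpenCV 4.12 (cv2) and the standard library are available. Lean on these libraries where they do the work, as an engineer would, in place of code of your own. Each camera call takes 0.05 s, during which the arm holds its last target. There are 200 camera calls.

## Working session

There is one attempt and no reset: what is moved stays moved. The work goes in short steps, each a Python script; the robot and the scene stay as the last script left them, time stands still between calls to the robot, and variables do not carry over. Pictures are saved under pics/ and viewed, at most 10 in all, crops included, and the job is handed in when it is done.

```bash
mkdir -p pics; cat > h.py <<'E'
import numpy as np, cv2
from scipy.spatial.transform import Rotation as Ro
from workcell import bot
def snap(name,fn=None):
    c=bot.read_camera(name); c['R']=np.array(c['R']);c['t']=np.array(c['t'])
    if fn: cv2.imwrite(f'pics/{fn}.png',c['pixels'])
    return c
def ray(c,u,v):
    d=c['R'].T@np.array([(u-c['cx'])/c['fx'],(v-c['cy'])/c['fy'],1]); return -c['R'].T@c['t'],d
def onz(c,u,v,z):
    o,d=ray(c,u,v); return o+d*(z-o[2])/d[2]
def proj(c,X):
    p=c['R']@np.array(X)+c['t']; return np.array([c['fx']*p[0]/p[2]+c['cx'],c['fy']*p[1]/p[2]+c['cy']])
def tri(c1,p1,c2,p2):
    o1,d1=ray(c1,*p1);o2,d2=ray(c2,*p2)
    s=np.linalg.lstsq(np.c_[d1,-d2],o2-o1,rcond=None)[0]
    a,b=o1+s[0]*d1,o2+s[1]*d2; return (a+b)/2,np.linalg.norm(a-b)
def down(yaw): # tool z down, tool y (closing line) at angle yaw+90deg of world
    return (Ro.from_euler('z',yaw)*Ro.from_rotvec([np.pi,0,0])).as_rotvec()
E
python3 - <<'E'
from h import *
for n in("scene","top"):
    c=snap(n,n+"1"); print(n,c['fx'],-c['R'].T@c['t'])
print(bot.current_tool_rot(),bot.current_clock())
E
```

```text
scene 461.9383080245156 [0.97824267 0.17919705 0.9322991 ]
top 400.1871320936243 [ 0.40168967 -0.06149567  0.79491021]
[-3.53820544e-01 -3.12112932e+00  2.49624064e-03] 0.1
```

View pics/scene1.png

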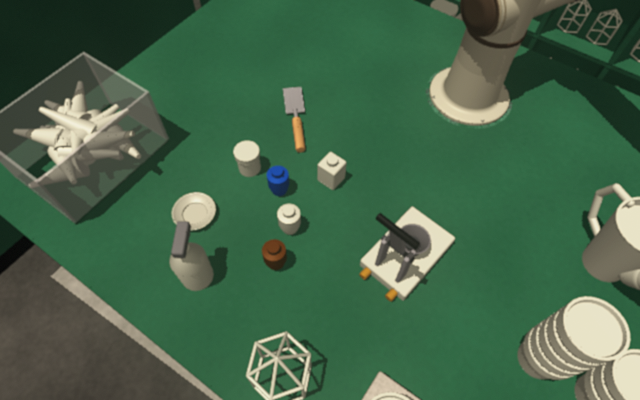

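View pics/top1.png

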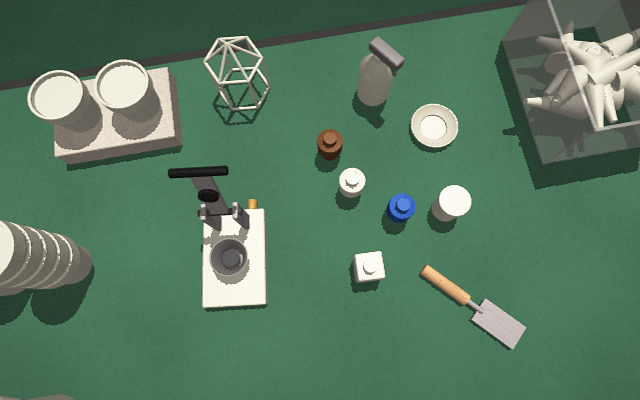

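Scene and top views both show the white candidates. In top pixels they are:
- Round white thing with a small cap at (351,183), scene (289,219): the likely pod.
- Jar with a wide lid at (452,203).
- Square bottle at (369,267).
- Blue (402,207) and brown (330,144) shapes, which aren't wanted.

The feeder cradle is at top (229,257) and the clamp handle at (198,172).

```bash
cat > m.py <<'E'
from h import *
T=snap("top");S=snap("scene")
def blob(c,u,v,cond,r=30):
    m=cond(c['pixels'].astype(int)).astype(np.uint8)
    n,l,st,ce=cv2.connectedComponentsWithStats(m); k=l[v,u]; return ce[k],st[k],(l==k).astype(np.uint8)
white=lambda p:(p.min(2)>110)
black=lambda p:(p.max(2)<45)
print("cap z.08 top",onz(T,352,181,.08)," scene",onz(S,290,211,.08), tri(T,(352,180),S,(290,210)))
for c,u,v in((T,345,190),(S,289,225)):
    ce,st,_=blob(c,u,v,white); print("pod blob",ce,st,onz(c,*ce,.045))
# feeder base: white quad in top
ce,st,m=blob(T,220,295,white); cn=max(cv2.findContours(m,0,2)[0],key=cv2.contourArea)
r=cv2.minAreaRect(cn); print("base",r,[onz(T,*p,.029).round(4)[:2] for p in cv2.boxPoints(r)])
print("rim",onz(T,229,257,.07),"scene",onz(S,415,239,.07))
# handle ends
for p in((169,173),(228,171)): print("handle@.25",onz(T,*p,.25))
print(tri(T,(198.5,172),S,(398,232)))
a=cv2.resize(T['pixels'][130:310,180:400],None,fx=2.5,fy=2.5,interpolation=2)
b=cv2.resize(S['pixels'][140:320,230:470],None,fx=2.5,fy=2.5,interpolation=2)[:,:600]
cv2.imwrite('pics/cropT.png',a);cv2.imwrite('pics/cropS.png',b)
E
python3 m.py
```

```text
cap z.08 top [ 0.60381509 -0.14719266  0.08      ]  scene [ 0.60901476 -0.1442747   0.08      ] (array([ 0.60616287, -0.14728274,  0.07760124]), np.float64(0.0012256463646010667))
pod blob [351.83962264 179.86037736] [339 168  27  25 530] [ 0.61604292 -0.15153492  0.045     ]
pod blob [315.86633286 194.25072715] [     0      0    640    400 232069] [ 0.52486614 -0.1364471   0.045     ]
base ((232.92864990234375, 254.21893310546875), (104.45358276367188, 64.09355163574219), 88.75463104248047) [array([0.6291, 0.1506]), array([0.6089, 0.0258]), array([0.4105, 0.0508]), array([0.4294, 0.1684])]
rim [0.50663901 0.09825492 0.07      ] scene [0.50640505 0.10348268 0.07      ]
handle@.25 [0.61498449 0.12791787 0.25      ]
handle@.25 [0.60259267 0.04451499 0.25      ]
(array([0.60926595, 0.08831832, 0.24734937]), np.float64(0.0029334428683563184))
```

View pics/cropT.png

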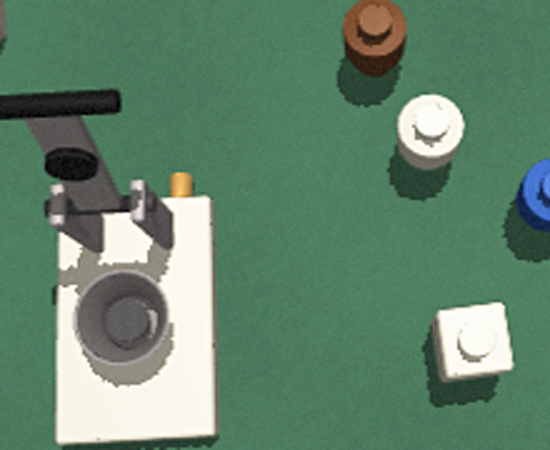

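View pics/cropS.png

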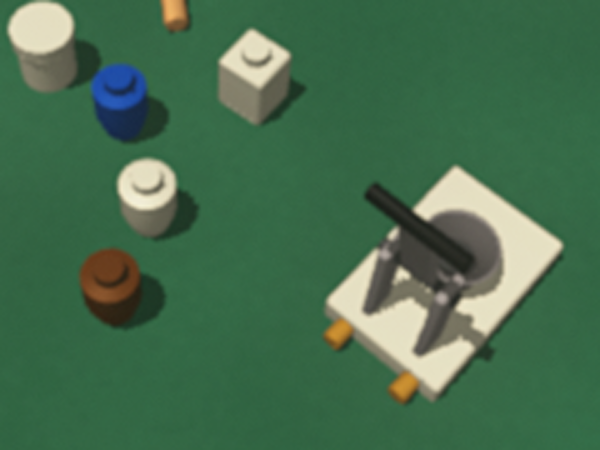

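Crops confirm the choice: the object at top (351,183) is white, round, tapers to its foot and has a small cap. The cradle rim is centred at about top (229,257), and the handle bar runs from (169,173) to (228,171). The handle triangulates to z = 0.247, as the task text predicts. Next I move over the pod and take a wrist picture.

```bash
cat >> h.py <<'E'
def best(p,yaw):
    c=[]
    for k in(0,np.pi,-np.pi):
        r=down(yaw+k); q=bot.inverse_kinematics(p,r)
        if q is not None:c.append((abs(q[5]),tuple(r)))
    return list(min(c)[1])
E
python3 - <<'E'
from h import *
T=snap("top")
for a,b in(((57,232),(57,443)),((212,197),(216,438))):
    A,B=[onz(T,180+p[0]/2.5,130+p[1]/2.5,.029) for p in(a,b)]; d=A-B; print("edge",A[:2],B[:2],np.arctan2(d[1],d[0]))
p=[.605,-.147,.22]; r=best(p,np.pi/4); print(r)
bot.set_gripper(.85,15)
bot.goto(p,r)
c=snap("wrist","w1"); print(bot.current_clock(),bot.current_joints(),proj(c,[.605,-.147,.08]),-c['R'].T@c['t'])
E
```

```text
edge [0.58783462 0.14918934] [0.42905342 0.16695236] -0.11140783119002695
edge [0.59357281 0.02614522] [0.41131897 0.05013853] -0.13089505329077014
[np.float64(2.902453152139431), np.float64(1.2022354597686926), np.float64(7.361569038135879e-17)]
3.6917 [-4.30924044e-01  2.76538746e-01  1.44857327e+00  1.79094607e-04
  1.41649740e+00  3.53264321e-01] [320.75160155 193.16479716] [ 0.65580356 -0.09423708  0.3908525 ]
```

View pics/w1.png

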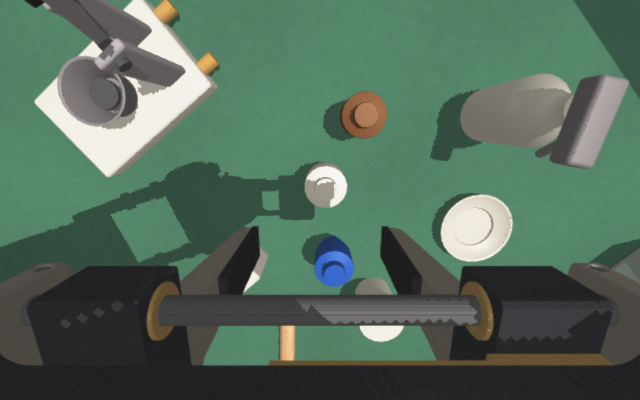

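The wrist view shows the pod at (326,186) with its cap at (325,188), blue at (333,262), brown at (364,115), the spray bottle at (520,110) and the cradle rim near (97,90).

```bash
python3 - <<'E'
from h import *
c=snap("wrist")
print("cap",onz(c,325,188,.08),"band",onz(c,326,186,.066),"rim",onz(c,97,90,.07))
print("brown",onz(c,366,114,.08),"blue",onz(c,334,272,.08))
for z in(.1,.18):print("spray",onz(c,560,160,z),onz(c,470,110,z),"dish",onz(c,445,240,.02))
T=snap("top");S=snap("scene")
# silver/grey bottle head height: nozzle left end
print(tri(T,(371,44),S,(184,223)),tri(T,(402,64),S,(176,255)))
E
```

```text
cap [ 0.61253719 -0.14620728  0.08      ] band [ 0.61308827 -0.14767122  0.066     ] rim [0.51453418 0.09801312 0.07      ]
brown [ 0.6985494  -0.12010868  0.08      ] blue [ 0.54727723 -0.22789839  0.08      ]
spray [ 0.80556122 -0.29110739  0.1       ] [ 0.77024789 -0.18730747  0.1       ] dish [ 0.67096619 -0.32769993  0.02      ]
spray [ 0.76436919 -0.23697062  0.18      ] [ 0.73876897 -0.16172138  0.18      ] dish [ 0.67096619 -0.32769993  0.02      ]
(array([ 0.79445972, -0.21703158,  0.21743453]), np.float64(0.020556252859167082)) (array([ 0.82429773, -0.28481087,  0.07203603]), np.float64(0.021777788120952143))
```

```bash
python3 - <<'E'
from h import *
P=np.array([.610,-.147]); r=best([*P,.22],np.pi/4)
bot.line_to([*P,.10],r,.25); bot.line_to([*P,.027],None,.12)
bot.set_gripper(0.3,15); bot.hold(.1)
print("open",bot.current_opening(),bot.current_grip_force(),bot.current_contact_force())
bot.line_to([*P,.08],None,.12); bot.line_to([*P,.19],None,.25)
print("open",bot.current_opening(),bot.current_clock())
q=[.47,-.02,.19]; r2=best(q,-.12)
bot.line_to(q,r2,.25); print(bot.current_joints())
bot.line_to([.508,.098,.17],None,.2)
bot.line_to([.508,.098,.105],None,.12); bot.hold(.2)
print(bot.current_opening(),bot.current_contact_force(),bot.current_clock(),bot.current_ee_pos())
c=snap("scene"); cv2.imwrite('pics/s2.png',cv2.resize(c['pixels'][120:320,280:520],None,fx=2.5,fy=2.5))
E
```

```text
open 0.5378171399732574 15.000155727275342 [ 1.64453739 -0.7028798   3.02784677]
open 0.5404123599591101 7.0583
[-3.00619390e-01 -9.69531689e-02  1.91006822e+00 -1.99994870e-04
  1.33017768e+00  1.38954770e+00]
0.5394015486243591 [ 0.50461285  1.12284985 -1.83348582] 9.7833 [0.50882056 0.09791857 0.10606809]
```

View pics/s2.png

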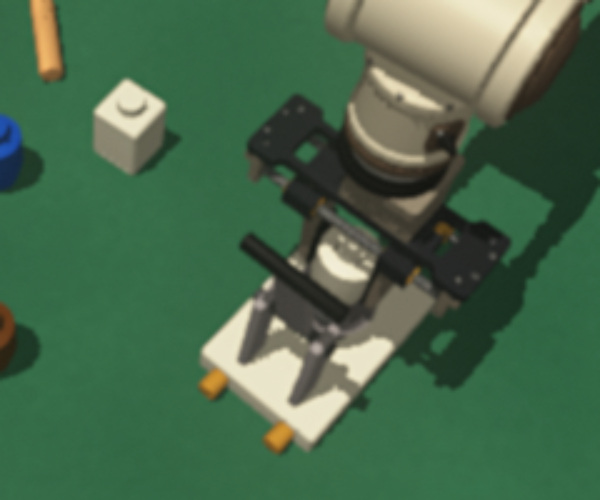

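The pod hangs upright in the gripper (crop (340,270)) above the cradle, and the gripper body clears the open clamp. Lowering it now with a force check.

```bash
python3 - <<'E'
from h import *
bot.line_to([.508,.098,.090],None,.08); bot.hold(.15)
f0=np.array(bot.current_contact_force()); z=.090
while z>.0765:
    z-=.0015; bot.line_to([.508,.098,z],None,.05); bot.hold(.05)
    f=np.array(bot.current_contact_force())-f0
    if abs(f[2])>1.5 or np.hypot(f[0],f[1])>4: break
print("stop",z,f,bot.current_ee_pos(),bot.current_clock())
E
```

```text
stop 0.07649999999999998 [ 0.38800425 -1.64434195  2.6394099 ] [0.50819505 0.09798731 0.07661121] 13.0167
```

Contact came at the expected height: the seat takes 2.6 N. Releasing and backing off to the robot side, then looking.

```bash
python3 - <<'E'
from h import *
bot.set_gripper(.8); bot.hold(.2)
bot.line_to([.508,.098,.19],None,.15)
bot.line_to([.45,-.08,.30],None,.3)
T=snap("top");S=snap("scene"); print(bot.current_clock())
im=np.hstack([cv2.resize(T['pixels'][150:320,150:310],(400,425)),cv2.resize(S['pixels'][170:310,340:472],(400,425))])
cv2.imwrite('pics/ts3.png',im)
E
```

```text
15.6333
```

View pics/ts3.png

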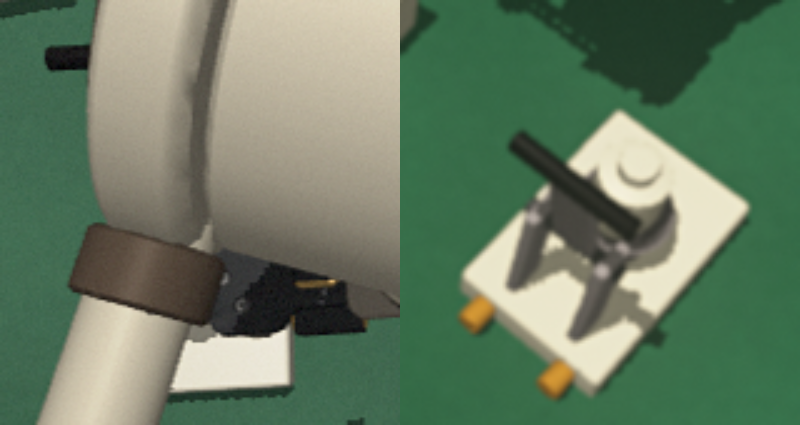

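The scene half of the picture shows the pod upright in the cradle, cap at crop (638,162). The handle is untouched. The arm hides the cradle in the top half. Next I push the handle from the hinge side, with the fingers straddling the clamp arm.

```bash
cat >> h.py <<'E'
C=np.array([.508,.098]);ex=np.array([np.cos(.12),-np.sin(.12)]);ey=np.array([np.sin(.12),np.cos(.12)])
def W(x,z,y=0.001): return [*(C+x*ex+y*ey),z]
def bar(th): return .07-.125*np.cos(th),.129+.125*np.sin(th)
E
python3 - <<'E'
from h import *
S=snap("scene"); print("cap",onz(S,419.2,223.3,.132))
bot.set_gripper(.46)
x,z=bar(1.83)
bot.line_to(W(x+.035,.30),None,.25)
bot.line_to(W(x+.035,z-.012),None,.15); bot.hold(.1)
f0=np.array(bot.current_contact_force()); print(bot.current_clock(),f0)
for th in np.arange(1.83,.85,-.1):
    x,z=bar(th); bot.line_to(W(x+.017,z-.012),None,.10)
    f=np.array(bot.current_contact_force())-f0; print(round(th,2),f.round(1))
    if np.linalg.norm(f)>25: print("STOP");break
print(bot.current_clock(),bot.current_ee_pos())
S=snap("scene"); cv2.imwrite('pics/s4.png',cv2.resize(S['pixels'][100:320,290:530],None,fx=2.5,fy=2.5))
E
```

```text
cap [0.50528848 0.0987384  0.132     ]
18.1417 [ 0.51008007  1.23909695 -0.36417413]
1.83 [-0.8 -1.1  0.1]
1.73 [-0.6 -1.8  1.1]
1.63 [-0.6 -0.5 -0.3]
1.53 [-0.6 -1.1  0.9]
1.43 [ 0.2 -1.6  0.8]
1.33 [ 0.3 -0.5 -0.1]
1.23 [ 0.4 -1.3  0.5]
1.13 [-0.5 -0.9  0.2]
1.03 [-1.3 -1.3  0.7]
0.93 [-0.3 -1.4  0.4]
20.95 [0.51999731 0.09752841 0.21692434]
```

View pics/s4.png

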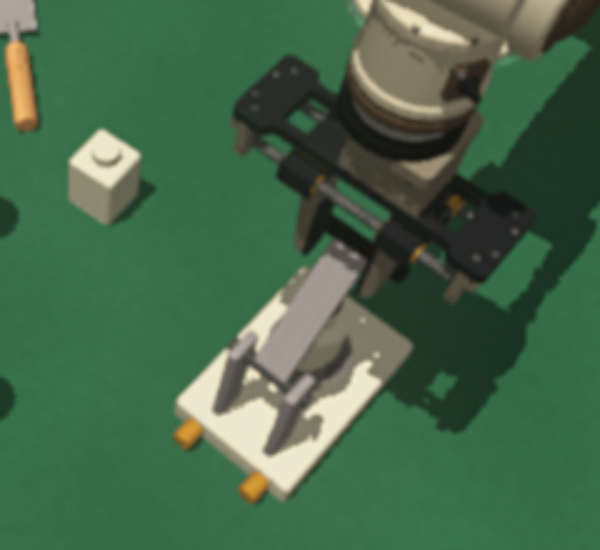

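The clamp has swung to about 0.9 rad. Its arm runs from crop (285,360) up to (345,250), between the fingers, and the bar is ahead of them. Now over the top of the bar and down.

```bash
python3 - <<'E'
from h import *
x,z=bar(.93)
bot.line_to(W(x+.020,z+.025),None,.12)
bot.line_to(W(x-.002,z+.025),None,.12); bot.hold(.1)
f0=np.array(bot.current_contact_force())
for th in list(np.arange(.93,.2,-.09))+[.15,.1,.06,.03,.01,0,-.01,-.02,-.03]:
    x,z=bar(th); bot.line_to(W(x,z+.007),None,.08)
    if th<.16: bot.hold(.1)
    f=np.array(bot.current_contact_force())-f0; print(round(th,3),f.round(1),round(bot.current_ee_pos()[2],4))
    if np.linalg.norm(f)>25: print("STOP");break
print(bot.current_clock())
E
```

```text
0.93 [-1.1  0.8 -0.2] 0.2349
0.84 [-0.6  0.9  0.3] 0.2286
0.75 [-0.5  0.5  1.2] 0.221
0.66 [-0.3  0.2  0.5] 0.2125
0.57 [-1.3  0.1  0.3] 0.2033
0.48 [-0.4  0.2  1. ] 0.1936
0.39 [-1.8  0.1  0.4] 0.1833
0.3 [-0.9  0.1 -0.7] 0.1726
0.21 [-0.4  0.8  0.4] 0.1617
0.15 [-0.8  0.6  1.2] 0.1547
0.1 [-0.7 -0.1  0.3] 0.1482
0.06 [-1.1  0.2  0.4] 0.1432
0.03 [-0.4  0.2  1.7] 0.1396
0.01 [-2.6  0.1  3.4] 0.1373
0 [-4.5  0.6  5.9] 0.1363
-0.01 [-7.5  0.7 12.8] 0.1361
-0.02 [-10.8   0.2  21. ] 0.1359
-0.03 [-15.3  -0.7  28.7] 0.1358
STOP
27.75
```

Forces rise sharply at z = 0.136, exactly the height of the top of the bar when closed. Retreating straight up and checking.

```bash
python3 - <<'E'
from h import *
x,z=bar(0)
bot.line_to(W(x,.137),None,.05); bot.line_to(W(x,.25),None,.15)
bot.line_to([.40,-.15,.30],None,.3)
T=snap("top");S=snap("scene"); print(bot.current_clock(),bot.current_contact_force())
for n,c in(("T",T),("S",S)): print(n,proj(c,W(x,.129,-.041)),proj(c,W(x,.129,.043)))
im=np.hstack([cv2.resize(T['pixels'][150:320,150:310],(400,425)),cv2.resize(S['pixels'][170:310,340:472],(400,425))])
cv2.imwrite('pics/ts5.png',im)
E
```

```text
30.0333 [ 0.25569535  1.1211815  -0.27127885]
T [245.80403606 284.57690802] [194.36388324 287.79623448]
S [417.44690159 195.39471025] [451.86123998 219.75161824]
```

View pics/ts5.png

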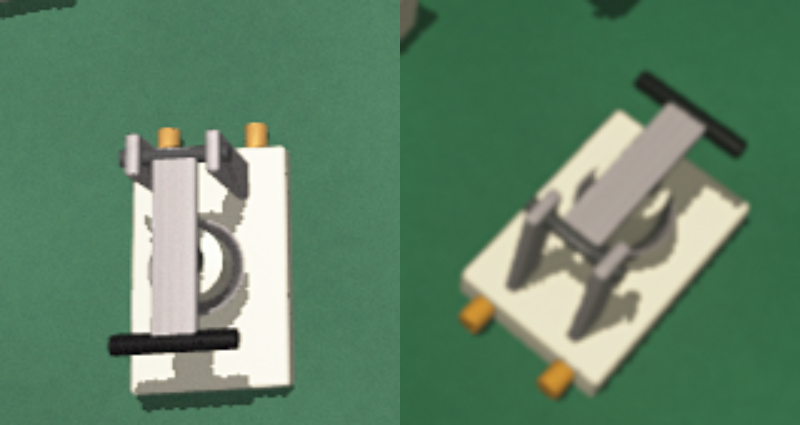

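The top view shows the bar at crop (110,345)–(238,338), and the scene view shows it at (640,77)–(745,150). Both match the projected closed pose, and the white pod sits in the cradle under the arm. The robot is clear, so I'm handing in.

```bash
python3 -c "
from h import *
print(bot.job_done())"
```

```text
the job is handed in; nothing more can be done
None
```

The white feed pod is set foot down in the cradle and released, and the clamp is closed over it. The last images match the closed position, the robot is clear of everything, and the job was handed in at about 30 s.

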